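Mark the centre of the turning blank

ROBOT

A 6-joint arm with a two-finger parallel gripper is mounted at the origin on the work surface. World frame = base frame: x ahead of the robot, y to its left, z up, the work surface at z = 0. Lengths are in m, angles in degrees, forces in N, time in s.
With the tool pointing down it reaches from about 0.25 to 0.725 m from the base axis. Payload 9.7 kg.
Tool frame: the origin (TCP) lies midway between the tips of the shut fingers; the grasp point (between the pads) lies 19 mm behind it; x points along the fingers, y is the direction in which the jaws open and shut, and the axes are right-handed (so a half turn about x gives the same grasp; the last joint's range is limited). The gripper opens to 85 mm and grips with 20 to 120 N. Pads are 22 mm wide; open, the fingers measure 114 mm over their backs; the gripper's body (76 mm by 85 mm) begins 54 mm behind the grasp point. The pads swing forward as they close: fully open they stand 13 mm farther back than shut.
Start: joints at [71.62, 4.979, 10.078, 95.1, 0, 90], TCP at [0.173, 0.522, 0.231] pointing down, gripper open.
Joint ranges: [-179.16, 179.16], [-48.56, 103.87], [-65.8, 70.77], [-126.05, 130.52], [-82.76, 87.17], [-180, 180]. Speed limits (degrees/s): [127.2, 127.2, 147.25, 180, 180, 180].

INTERFACE

Orientations are given as [roll, pitch, yaw] about the fixed x, y, z axes, in that order (R = Rz(yaw) Ry(pitch) Rx(roll)).
In Python, from workcell import bot, cams gives the robot as it stands.
- The arm moves only by the tool apply_moves, never from a script. Its argument "commands" is a list of rows, each a list of 5 numbers: the shift along the tool's x, y, z in m, then the turn about the tool's x in rad, then the opening, from -1 (shut) to 1 (fully open). In form: [[tx, ty, tz, roll, hand], ...]. A call has 1 to 12 rows; each row is the pose to reach, as a shift and turn from the pose measured when the call began, along the tool's axes at that moment; what a row does not reach only later rows make up. A row lasts 1/10 s, in which the tool goes at most 50 mm and 8.59 degrees, less where a joint would pass 70% of its speed; a pose out of reach is approached as far as the arm can. A call with a gripper value outside its range is refused whole. The fingers move at their own pace and stop on an object; "newtons" is the grip in N (left out, the last holds). Time passes only in rows, so rows that repeat a pose let the fingers close. It gives the time, the measured TCP pose, the force and the opening at its end, in the units of the state.
- bot.get_obs(): the state, without advancing time (a new reading comes with each control period).
- cams.camera(name): name is "side" or "top"; returns a dict with "frame" (384x512x3 uint8, blue, green, red), "depth" (384x512 float32, m along the optical axis (not along the pixel's ray), 0 where there is no reading), "camera_matrix" (3x3 intrinsics, pixels), "D" ([k1, k2, p1, p2, k3] as OpenCV has them; the pictures are not rectified), "R" (3x3) and "t" (3): a world point X has camera coordinates R X + t. Camera axes: x right, y down, z forward; pixel columns grow to the right and rows downward; lengths in m; the calibration is good to about 2 mm. A picture is of the moment at which its call begins.
- bot.job_done(): hands the job in, once; it reports no verdict.
Trained networks look in the newest picture that a camera, given by its name, has taken for a name from the list of things; names that differ only in an ending like _2 or _b are one class to them, and where a whole thing is asked for, a point or a joint stands for the part that bears it (a point fixed in the world has none). Each returns a list of dicts, best first, with "confidence" (0 to 1); they miss things now and then, are a little off and sometimes report something else, mostly with a low value. They report only what shows in the picture. A call takes as long as a camera call.
- cams.spot_in(name, camera): "rect" ([left, top, right, bottom] in pixels, round what is visible of it).
The state is a dict: "time": time; "q": joint angles; "qd": joint speeds; "joint_efforts": joint torques, N m; "ee_pos": TCP position; "tcp_rot": TCP orientation; "wrist_force": force on the tool from outside, world axes, zero at the start; "torque": the same for the moment, N m; "opening": finger opening in m.
Only numpy, scipy, OpenCV 4.12 (cv2) and the standard library are available. Lean on these libraries where they do the work, as an engineer would, in place of code of your own. Each camera call takes 0.05 s, during which the arm holds its last target. There are 200 camera calls.

TASK

Two centre markers stand on the woodturner's bench, and one of them has a round beech blank set under its punch. Mark that blank: press the red plunger head of its marker straight down until it is on its stop, keep it there for a moment (about half a second), then let it spring fully back up, leaving the blank where it sits. Do not press the plunger of the empty marker.

Things in the scene. Friction and masses are not known exactly. Their poses are not given: they have to be found in the camera images.
- head_loaded (a point): top centre of the round red plunger head on the marker that holds the blank (left or right of its twin, turned up to 30 degrees). Head 48 mm across, 16 mm thick, flat top 42 mm across, 174 mm above the bench when up. z up, x away from the marker's column. Pressed 18 mm straight down it meets a steel collar, a hard stop. Spring: 4 N to start, 9 N at the stop; it returns the head by itself.
- head_empty (a point): the same point of the identical marker without a blank, on the other side; to be left alone. Each marker is a teal C-shaped press fixed to the bench: base plate 150 x 110 x 15 mm, column at the robot's side, arm over the plate with its top 130 mm up, steel collar 30 mm across up to 140 mm; only plunger and head are higher
- blank_center (a point): centre of the round beech blank, 60 mm across and 45 mm tall, z up, which stands loose between three short pins on the base plate of its marker, straight below that marker's plunger
- plunger_loaded (a joint): travel of the plunger of the marker that holds the blank, in metres: 0 fully up, 0.018 on its stop

How it is judged:
By the outcome, as a careful person would: the job done as asked, in the order asked, and still so for the second after the job is handed in, with the robot touching nothing.
It also fails if it takes over 29 s, if anything falls off the work surface, if the arm or the gripper's body presses on something with over 40 N, if the wrist force passes 120 N, or if a joint passes its speed limit or range.

## Working session

There is one attempt and no reset: what is moved stays moved. The work goes in short steps, Python scripts to look and compute and a tool call to move; the robot and the scene stay as the last step left them, time stands still between calls to the robot, and variables do not carry over. Pictures are saved under pics/ and viewed, about 8 in all and at most 12, crops included, and the job is handed in when it is done.

Besides the shell and the picture viewer there is one more tool, called in YAML: its name, and indented under it one key for each argument. apply_moves: Moves the arm, as the interface text tells. Its arguments: {"type":"object","properties":{"commands":{"type":"array"},"newtons":{"type":"number"}},"required":["commands"]}

```bash
mkdir -p pics; cat > h.py <<'E'
import numpy as np, cv2
from workcell import bot, cams
def pts(c):
    d=c["depth"]; K=c["camera_matrix"]
    v,u=np.mgrid[:d.shape[0],:d.shape[1]]
    n=cv2.undistortPoints(np.stack([u,v],-1).reshape(-1,1,2).astype(np.float64),K,np.array(c["D"],float)).reshape(*d.shape,2)
    P=np.dstack([n*d[...,None],d])
    W=(P-np.array(c["t"]).ravel())@np.array(c["R"])
    W[d==0]=np.nan
    return W
E
python3 - <<'E'
from h import *
o=bot.get_obs(); print({k:np.round(v,3).tolist() for k,v in o.items()})
ims=[]
for n in("top","side"):
    c=cams.camera(n); f=c["frame"].copy(); W=pts(c)
    for t,col in(("head_loaded",(0,255,0)),("head_empty",(255,0,255)),("blank_center",(255,0,0))):
        for r in cams.spot_in(t,n)[:3]:
            print(n,t,np.round(r["rect"]),round(r["confidence"],2))
            a=[int(x) for x in r["rect"]]; cv2.rectangle(f,a[:2],a[2:],col,1)
    hsv=cv2.cvtColor(c["frame"],cv2.COLOR_BGR2HSV)
    m=(((hsv[...,0]<8)|(hsv[...,0]>172))&(hsv[...,1]>140)&(hsv[...,2]>60)).astype(np.uint8)
    k,l,s,_=cv2.connectedComponentsWithStats(m)
    for i in range(1,k):
        if s[i,4]<60: continue
        w=W[l==i]; w=w[np.isfinite(w[:,2])]
        if len(w)==0: continue
        zt=np.percentile(w[:,2],90); tp=w[abs(w[:,2]-zt)<.004]
        print(n,"red",s[i].tolist(),"ztop",zt.round(4),"mid",((tp.min(0)+tp.max(0))/2).round(4),"mean",tp.mean(0).round(4),"ext",np.ptp(tp,0).round(3))
    ims.append(f)
cv2.imwrite("pics/a.png",cv2.resize(np.vstack(ims),None,fx=.78,fy=.78))
E
```

```text
{'time': 0.0, 'q': [71.62, 5.012, 10.034, 95.101, -0.001, 90.0], 'qd': [-0.076, -0.025, 0.059, -0.021, 0.05, 0.012], 'joint_efforts': [0.007, -52.038, 46.481, 0.016, 0.0, 0.0], 'ee_pos': [0.173, 0.522, 0.231], 'tcp_rot': [-89.49, 89.921, -107.869], 'wrist_force': [0.087, 0.159, 0.104], 'torque': [0.016, 0.048, 0.005], 'opening': 0.086}
top head_loaded [351. 221. 384. 245.] 0.69
top head_empty [136. 198. 166. 224.] 0.62
top blank_center [336. 222. 352. 251.] 0.73
top red [55, 77, 15, 14, 164] ztop 0.152 mid [0.786  0.3926 0.1511] mean [0.786  0.3921 0.1504] ext [0.027 0.027 0.006]
top red [138, 199, 27, 26, 549] ztop 0.1759 mid [0.53   0.2061 0.1753] mean [0.5299 0.2067 0.1742] ext [0.044 0.046 0.007]
top red [352, 221, 28, 27, 578] ztop 0.1753 mid [ 0.48   -0.167   0.1749] mean [ 0.4803 -0.167   0.1737] ext [0.046 0.046 0.007]
side head_loaded [211. 224. 236. 245.] 0.91
side head_empty [236. 130. 254. 168.] 0.49
side blank_center [210. 266. 243. 302.] 0.69
side red [237, 131, 18, 11, 156] ztop 0.1756 mid [0.5289 0.2033 0.1739] mean [0.5281 0.2006 0.1746] ext [0.044 0.041 0.005]
side red [210, 222, 27, 22, 455] ztop 0.1742 mid [ 0.4794 -0.172   0.1731] mean [ 0.4794 -0.1726  0.1732] ext [0.045 0.044 0.006]
```

View pics/a.png

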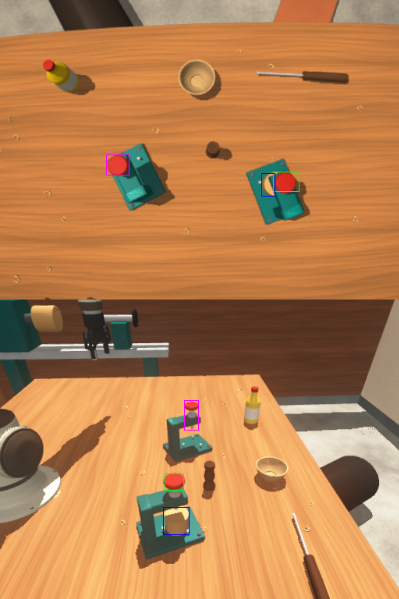

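The picture shows the blank under the right-hand/near marker (top view, about (344,236) px; side view, about (226,284) px). The other marker, at top view (151,211) px, is empty. The loaded head is at about (0.480, -0.169, 0.174), and its height and width match the given sizes. Next I work out the shift in tool axes.

```bash
cat >> h.py <<'E'
from scipy.spatial.transform import Rotation as Ro
def shift(T):
    o=bot.get_obs(); R=Ro.from_euler('xyz',o["tcp_rot"],degrees=True).as_matrix()
    print("t",o["time"],"q",np.round(o["q"],1),"ee",np.round(o["ee_pos"],4),"F",np.round(o["wrist_force"],2),"op",o["opening"]); print(R.round(3)); print("shift",(R.T@(np.array(T)-o["ee_pos"])).round(4))
E
python3 -c "
from h import *
shift([.48,-.169,.231])"
```

```text
t 0.4 q [71.6  5.  10.1 95.1  0.  90. ] ee [0.1734 0.5219 0.2312] F [-0.63  0.16 -0.04] op 0.08509270458234026
[[-0.     0.315  0.949]
 [-0.     0.949 -0.315]
 [-1.    -0.    -0.   ]]
shift [ 3.000e-04 -5.590e-01  5.088e-01]
```

apply_moves:
  commands:
    - [0,-0.02,0.018,0.06,-1]
    - [0,-0.05,0.046,0.16,-1]
    - [0,-0.085,0.077,0.26,-1]
    - [0,-0.12,0.109,0.36,-1]
    - [0,-0.155,0.141,0.46,-1]
    - [0,-0.19,0.173,0.56,-1]
    - [0,-0.225,0.205,0.66,-1]
    - [0,-0.26,0.237,0.76,-1]
    - [0,-0.295,0.268,0.86,-1]
    - [0,-0.33,0.3,0.96,-1]
    - [0,-0.365,0.332,1.06,-1]
    - [0,-0.4,0.364,1.16,-1]
  newtons: 40

```text
time: 1.6
ee_pos: [0.3931, 0.0255, 0.2316]
tcp_rot: [83.0, 89.9, -2.1]
wrist_force: [1.0, 1.0, -0.1]
opening: -0.0
```

```bash
python3 -c "
from h import *
shift([.48,-.169,.215])"
```

```text
t 1.6 q [  3.7 -16.2  -9.4  96.8  -0.   88.8] ee [0.3931 0.0255 0.2316] F [ 1.03  0.97 -0.14] op -4.302563947133746e-05
[[ 0.001  0.996  0.086]
 [-0.     0.086 -0.996]
 [-1.     0.001  0.   ]]
shift [0.0167 0.0699 0.2013]
```

apply_moves:
  commands:
    - [0,0.014,0.04,0.06,-1]
    - [0,0.028,0.08,0.12,-1]
    - [0,0.042,0.12,0.18,-1]
    - [0,0.056,0.16,0.24,-1]
    - [0,0.066,0.19,0.3,-1]
    - [0.008,0.07,0.201,0.36,-1]
    - [0.017,0.07,0.201,0.36,-1]
    - [0.017,0.07,0.201,0.36,-1]
    - [0.017,0.07,0.201,0.36,-1]

```text
time: 2.5
ee_pos: [0.4796, -0.1679, 0.2148]
tcp_rot: [119.3, 90.0, 13.7]
wrist_force: [-0.7, -0.0, 0.4]
opening: -0.0004
```

```bash
python3 - <<'E'
from h import *
ims=[]
for n in("top","side"):
    c=cams.camera(n); f=c["frame"]; W=pts(c)
    hsv=cv2.cvtColor(f,cv2.COLOR_BGR2HSV)
    m=((hsv[...,0]<8)|(hsv[...,0]>172))&(hsv[...,1]>140)&(hsv[...,2]>60)
    w=W[m]; w=w[np.isfinite(w[:,2])&(w[:,1]<0)&(w[:,2]>.168)&(w[:,2]<.182)&(w[:,0]<.6)]
    if len(w): print(n,len(w),w.min(0).round(4),w.max(0).round(4))
    s=(slice(170,300),slice(280,440)) if n=="top" else (slice(190,320),slice(150,310))
    ims.append(cv2.resize(f[s],None,fx=2.4,fy=2.4))
cv2.imwrite("pics/b.png",np.hstack(ims))
shift([.48,-.169,.174])
E
```

```text
top 315 [ 0.4574 -0.1713  0.1681] [ 0.503  -0.1441  0.177 ]
side 413 [ 0.4568 -0.1942  0.1681] [ 0.5021 -0.149   0.1751]
t 2.6 q [-19.3  -1.1   2.   93.    0.   86.3] ee [ 0.48   -0.1679  0.2154] F [-0.99  0.88  1.18] op -2.8406261691475163e-05
[[ 0.002  0.963 -0.269]
 [-0.    -0.269 -0.963]
 [-1.     0.002 -0.   ]]
shift [0.0414 0.0002 0.001 ]
```

View pics/b.png

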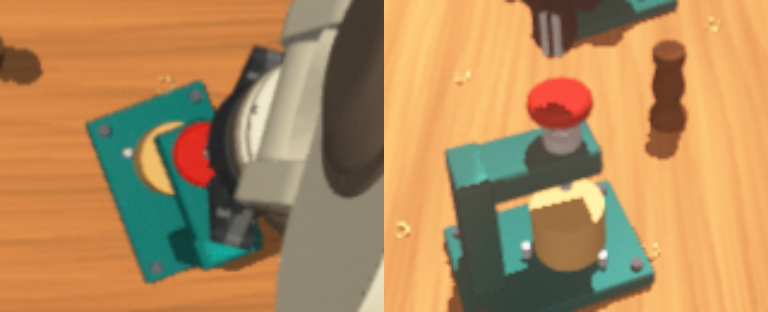

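The right-hand picture shows the fingertips above the red head (side crop, about (553,50) over (560,100) px). The blank sits under this marker's punch.

apply_moves:
  commands:
    - [0.015,0,0.001,0,-1]
    - [0.03,0,0.001,0,-1]
    - [0.038,0,0.001,0,-1]
    - [0.042,0,0.001,0,-1]
    - [0.046,0,0.001,0,-1]
    - [0.05,0,0.001,0,-1]
    - [0.054,0,0.001,0,-1]
    - [0.056,0,0.001,0,-1]
    - [0.056,0,0.001,0,-1]

```text
time: 3.5
ee_pos: [0.4798, -0.1687, 0.16]
tcp_rot: [105.7, 89.8, 0.1]
wrist_force: [-3.4, 3.9, 6.7]
opening: 0.0001
```

apply_moves:
  commands:
    - [0.002,0,0,0,-1]
    - [0.003,0,0,0,-1]
    - [0.004,0,0,0,-1]
    - [0.004,0,0,0,-1]

```text
time: 3.9
ee_pos: [0.4799, -0.1686, 0.157]
tcp_rot: [102.7, 89.8, -2.9]
wrist_force: [-4.0, 1.2, 7.7]
opening: 0.0004
```

apply_moves:
  commands:
    - [0.001,0,0,0,-1]
    - [0.002,0,0,0,-1]
    - [0.002,0,0,0,-1]

```text
time: 4.2
ee_pos: [0.4799, -0.1686, 0.1561]
tcp_rot: [98.5, 89.7, -7.1]
wrist_force: [-5.0, 2.2, 7.9]
opening: 0.0002
```

apply_moves:
  commands:
    - [0.001,0,0,0,-1]
    - [0.002,0,0,0,-1]
    - [0.002,0,0,0,-1]

```text
time: 4.5
ee_pos: [0.4799, -0.1686, 0.156]
tcp_rot: [94.5, 89.6, -11.1]
wrist_force: [-5.8, 3.0, 13.7]
opening: 0.0004
```

apply_moves:
  commands:
    - [0.002,0,0,0,-1]
    - [0.002,0,0,0,-1]
    - [0.002,0,0,0,-1]
    - [0.002,0,0,0,-1]
    - [0.002,0,0,0,-1]
    - [0.002,0,0,0,-1]
    - [0.002,0,0,0,-1]
    - [0.002,0,0,0,-1]
    - [0.002,0,0,0,-1]

```text
time: 5.4
ee_pos: [0.4799, -0.1686, 0.1559]
tcp_rot: [92.8, 89.5, -12.8]
wrist_force: [-7.2, 3.1, 14.1]
opening: -0.0002
```

```bash
cat > m.py <<'E'
from h import *
c=cams.camera("side"); f=c["frame"]; W=pts(c)
hsv=cv2.cvtColor(f,cv2.COLOR_BGR2HSV)
m=((hsv[...,0]<8)|(hsv[...,0]>172))&(hsv[...,1]>140)&(hsv[...,2]>60)
for s in (-1,1):
    w=W[m]; w=w[np.isfinite(w[:,2])&(w[:,1]*s>0)&(w[:,2]>.12)&(w[:,0]<.6)]
    if len(w): print(s,len(w),"z85",np.percentile(w[:,2],85).round(4),w.min(0).round(4),w.max(0).round(4))
print("blank",[(np.round(r["rect"]),round(r["confidence"],2)) for r in cams.spot_in("blank_center","side")[:1]])
cv2.imwrite("pics/"+__import__("sys").argv[1],cv2.resize(f[100:330,140:320],None,fx=2.5,fy=2.5))
E
python3 m.py c.png
```

```text
-1 332 z85 0.1562 [ 0.4573 -0.194   0.1454] [ 0.5183 -0.1552  0.3632]
1 102 z85 0.1758 [0.5219 0.1815 0.1624] [0.551  0.2232 0.1768]
blank [(array([212., 267., 240., 302.]), 0.65)]
```

apply_moves:
  commands:
    - [-0.003,0,0,0,-1]
    - [-0.008,0,0,0,-1]
    - [-0.013,0,0,0,-1]
    - [-0.018,0,0,0,-1]
    - [-0.025,0,0,0,-1]
    - [-0.04,0,0,0,-1]
    - [-0.07,0,0,0,-1]
    - [-0.1,0,0,0,-1]
    - [-0.1,0,0,0,-1]
    - [-0.1,0,0,0,-1]

```text
time: 6.5
ee_pos: [0.4796, -0.1687, 0.2563]
tcp_rot: [91.3, 89.5, -14.3]
wrist_force: [-0.5, -0.7, 0.1]
opening: 0.0002
```

```bash
python3 m.py d.png; python3 -c "
from h import *
shift([.48,-.169,.174])"
```

```text
-1 458 z85 0.1741 [ 0.4569 -0.1943  0.1646] [ 0.5326 -0.1501  0.364 ]
1 34 z85 0.1757 [0.5143 0.1882 0.1653] [0.5509 0.2238 0.1768]
blank [(array([210., 266., 239., 304.]), 0.77)]
t 6.6 q [-19.4  -0.6   6.9  97.2   0.   86.2] ee [ 0.479  -0.1684  0.255 ] F [ 0.62  0.22 -0.54] op -0.0001738840202547232
[[ 0.007  0.963 -0.268]
 [-0.001 -0.268 -0.963]
 [-1.     0.007 -0.   ]]
shift [0.081  0.0005 0.0003]
```

View pics/d.png

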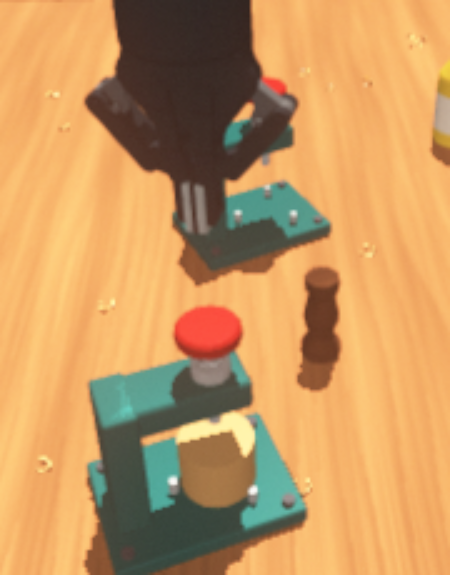

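The picture shows the head fully up again (crop, (208,332) px), the blank still between its pins ((217,458) px) and the gripper clear of everything.

```bash
python3 -c "
from workcell import bot
print(bot.job_done())"
```

```text
the job is handed in; nothing more can be done
None
```

I marked the blank on the right-hand marker and handed the job in at about 6.6 s; the hand-in gave no verdict.

- **Press:** With the shut fingertips I pressed the red head from 174 mm down to 156 mm, which is its 18 mm travel. There the height stopped changing and the force rose from about 8 N to 14 N, so it was on its stop. I held it there for about 0.9 s, and the camera put the head top at 156 mm.
- **Release:** I lifted straight up. The head then measured 174 mm again, the blank was still between its pins, and the gripper hung about 80 mm clear with no contact force.
- **Empty marker:** I never touched it. Its head measured 176 mm before, during and after the press.

The two cameras differed by about 5 mm on the head's y position before the move. I used a value in between (-0.169 m), which is well inside the 42 mm flat top. A sideways force of up to about 7 N showed during the hold.

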